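# Tip the pouring pot's ball candles into the catch tray

### The job

First stand the flat orange stop board upright on one of its long thin edges across the open end of the catch tray, in the gap between the ends of the tray walls and the two blue stop blocks, and let go of it. Then swing the red-handled lever over to tip the pot until all three ball candles have rolled out into the tray, and swing it fully back so that the pot stands upright again. The board must still be standing and all candles in the tray at the end; leave the glass jar, the pitcher and the spatula alone.

Things in the scene. Friction and masses are not known exactly. Their poses are not given: they have to be found in the camera images.
- station: Fixed tipping station. Origin on the work surface below the pot's middle, z up, x parallel to the pivot axis, lever on the -x side, pot tips to +y. Plywood base plate 8 mm thick, x -125..125, y -110..330 mm. Two grey uprights at x +-88 mm, 50 mm wide in y, 160 mm high, carry the pivot. The catch tray lies below the pot and to its +y side.
- gate (a point): Middle of the board's place, on top of the base plate, 8 mm above the work surface: a 34 mm wide gap (station y 255..289) between the ends of the tray's walls and two blue stop blocks (40 x 22 x 45 mm, centres at x +-70, y 300 mm, tops 53 mm above the work surface). Axes as the station's. The board stands with its long side along x, thickness along y.
- tray (a point): Middle of the catch tray's floor (8 mm above the work surface), axes as the station's. Aluminium side walls at station x +-72 mm (5 mm thick, tops 60 mm above the work surface), y -50..255 mm; closed at y -52 mm (wall top 45 mm), open at the y 255 mm end, where the candles roll away if the board is not there.
- pivot (a point): Point on the cradle's horizontal pivot axis in the middle of the pot, 140 mm above the station's origin; its x axis is the pivot axis (axes as the station's).
- handle (a point): Middle of the red lever handle, a free-ended round bar 18 mm in diameter, 85 mm long, parallel to the pivot axis, turning with the lever; a 12 mm steel arm joins it on its pot side, 43 mm from this point. In the station frame it lies at x = -148, y = 130*sin(q-1), z = 140+130*cos(q-1) mm, q = joint cradle. It can be held from above, fingers on its +-y sides.
- cradle (a joint): Tilt of the cradle with pot and lever, rad: 0 = pot upright (end stop), grows as it tips towards station +y, end stop at 2.0. It is held by friction (0.4 N m, some 3 to 5 N at the handle) and stays where it is left; no spring.
- mouth (a point): Centre of the pot's mouth. Aluminium pot, 124 mm across, 130 mm high, 3 mm wall, fixed in the cradle with the pivot at half its height. The candles roll out at a tilt of about 1.7 rad or more.
- board_mid (a point): Centre of the loose stop board, a flat orange plate 180 x 100 x 18 mm, about 0.2 kg: y axis along the 180 mm, z along the 100 mm, x along the 18 mm. At the start it leans in the wooden rest 35 degrees from vertical, long edge down; its upper half is free on both faces over the middle 120 mm, for a grasp over the thickness.
- rest: Fixed sloping wooden rest, base 140 x 200 mm. Origin under its middle, on the work surface; the board leans towards its -x, the board's bottom edge stays 40 mm up. The two supports behind the board are at y = +-63..93 mm and reach 90 mm high; a lip 9 mm high runs along the foot of the board on the +x side.
- candle0_center (a point): Centre of a red ball candle, 50 mm in diameter, 60 g, at the start in the pot.
- candle1_center (a point): Centre of a yellow ball candle, the same.
- candle2_center (a point): Centre of a green ball candle, the same.
- jar: Bystander: open glass jar, 76 mm across, 100 mm high; origin at its underside.
- pitcher: Bystander: aluminium pitcher with a side handle, 110 mm across, 150 mm high; origin at its underside.
- spatula: Bystander: spatula lying on the work surface; origin at its underside.

How it is judged:
On the way, in this order (a step that is already met when the one before it is completed fails the run):
1. the stop board stands upright on its long edge across the tray's open end, released, while the candles are still in the pot (x of board_mid in the frame of station between -0.03 and 0.03 m and y of board_mid in the frame of station between 0.255 and 0.289 m and z of board_mid in the frame of station between 0.048 and 0.07 m and angle between board_mid's own z axis and vertical below 0.15 rad and angle between the y axis of board_mid and the x axis of station, either way round below 0.2 rad and contact force between board and the fingers below 0.1 N and linear speed of board below 0.03 m/s and value of joint cradle below 0.3 rad and z of each of candle0_center, candle1_center, candle2_center in the frame of station above 0.06 m), for 0.2 s.
2. the cradle is tipped and all three candles have rolled out into the tray (x of candle0_center in the frame of station between -0.07 and 0.07 m and y of candle0_center in the frame of station between -0.05 and 0.275 m and z of each of candle0_center, candle1_center, candle2_center in the frame of station below 0.075 m and x of candle1_center in the frame of station between -0.07 and 0.07 m and y of candle1_center in the frame of station between -0.05 and 0.275 m and x of candle2_center in the frame of station between -0.07 and 0.07 m and y of candle2_center in the frame of station between -0.05 and 0.275 m and value of joint cradle above 1.3 rad), for 0.1 s.
At the end, for the whole second after the job is handed in: Pot upright again (tilt under 0.15 rad); all three candles in the tray; board at rest on its long edge in the gap (upright within 0.15 rad, along the gap within 0.2 rad, centred within 30 mm); jar, pitcher and spatula within 30 mm of their first places (x of board_mid in the frame of station between -0.03 and 0.03 m and y of board_mid in the frame of station between 0.255 and 0.289 m and z of board_mid in the frame of station between 0.048 and 0.07 m and angle between board_mid's own z axis and vertical below 0.15 rad and angle between the y axis of board_mid and the x axis of station, either way round below 0.2 rad and x of candle0_center in the frame of station between -0.07 and 0.07 m and y of candle0_center in the frame of station between -0.05 and 0.275 m and z of each of candle0_center, candle1_center, candle2_center in the frame of station below 0.075 m and x of candle1_center in the frame of station between -0.07 and 0.07 m and y of candle1_center in the frame of station between -0.05 and 0.275 m and x of candle2_center in the frame of station between -0.07 and 0.07 m and y of candle2_center in the frame of station between -0.05 and 0.275 m and distance of each of jar, pitcher, spatula from where it was at the start of the episode below 0.03 m and value of joint cradle below 0.15 rad and linear speed of board below 0.03 m/s); the robot touches nothing.
It fails at once if the jar is pushed aside or knocked over (distance of jar from where it was at the start of the episode above 0.03 m or angle between jar's own z axis and vertical above 0.5 rad).
It fails at once if the pitcher is pushed aside or knocked over (distance of pitcher from where it was at the start of the episode above 0.03 m or angle between pitcher's own z axis and vertical above 0.5 rad).
It fails at once if the spatula is pushed aside or knocked over (distance of spatula from where it was at the start of the episode above 0.03 m).
It also fails if it takes over 72 s, if anything falls off the work surface, if the arm or the gripper's body presses on something with over 40 N, if the wrist force passes 120 N, or if a joint passes its speed limit or range.

### The arm

A 6-joint arm with a two-finger parallel gripper is mounted at the origin on the work surface. World frame = base frame: x ahead of the robot, y to its left, z up, the work surface at z = 0. Lengths are in m, angles in rad, forces in N, time in s.
With the tool pointing down it reaches from about 0.4 to 0.825 m from the base axis. Payload 7 kg.
Tool frame: the origin (TCP) lies midway between the tips of the shut fingers; the grasp point (between the pads) lies 19 mm behind it; z points along the fingers, y is the line along which they close (so a half turn about z gives the same grasp; the last joint's range is limited). The gripper opens to 88 mm and grips with 3 to 60 N. Pads are 19 mm wide; open, the fingers measure 130 mm over their backs; the gripper's body (78 mm by 193 mm) begins 47 mm behind the grasp point.
Start: joints at [1.445, 0.359, 0.012, 0, -1.224, -0.288], TCP at [0.271, 0.618, 0.227] pointing down, gripper open.
Joint ranges: [-3.07, 3.07], [-1.43, 2.12], [-1.02, 1.25], [-3.03, 1.67], [-3.05, -0], [-3.03, 3.03]. Speed limits (rad/s): [2.39, 2.39, 3.01, 3.14, 3.14, 3.14].

### API

Orientations are given as [roll, pitch, yaw] about the fixed x, y, z axes, in that order (R = Rz(yaw) Ry(pitch) Rx(roll)).
In Python, from station import arm gives the robot as it stands. The module is installed in compiled form; this text tells all that it offers.
- The arm moves only by the tool carry_out, never from a script. Its argument "commands" is a list of rows, each a list of 4 numbers: the shift along the world's x, y, z in units of 50 mm (1.0 is 50 mm), then the turn about the world's z in units of 6 degrees (1.0 is 6 degrees). A call has exactly 10 rows; each row is the pose to reach, as a shift and turn from the pose commanded when the call began; what a row does not reach only later rows make up. A row lasts 1/8 s, in which the tool goes at most 62.5 mm and 10.7 degrees, less where a joint would pass 70% of its speed; a pose out of reach is approached as far as the arm can. A call with a gripper value outside its range is refused whole. "claw" is the closure, from 0 (fully open) to 1 (shut), set as the call begins (left out, the last holds). The fingers move at their own pace and stop on an object; "force" is the grip in N (left out, the last holds). Time passes only in rows, so rows that repeat a pose let the fingers close, or fill a call up. It gives the time, the measured TCP pose, the force, the opening and the grip force at its end, in the units of the state.
- arm.get_state(): the state, without advancing time (a new reading comes with each control period).
- arm.grab_frame(name): name is "scene" or "side" or "wrist"; returns a dict with "pixels" (384x512x3 uint8, red, green, blue), "fx", "fy", "cx", "cy" (pixels), "eye" and "orientation" of the camera in the world. Camera axes: x right, y down, z forward; pixel columns grow to the right and rows downward; lengths in m; the calibration is good to about 2 mm. A picture is of the moment at which its call begins. There is no depth.
- arm.job_done(): hands the job in; it is judged then, once.
Trained networks look in a picture, given as the dict that the camera call returned (one of the last four; its "shot" number tells which), for a name from the list of things; names that differ only in an ending like _2 or _b are one class to them, and where a whole thing is asked for, a point or a joint stands for the part that bears it (a point fixed in the world has none). Each returns a list of dicts, best first, with "conf" (0 to 1); they miss things now and then, are a little off and sometimes report something else, mostly with a low value. They report only what shows in the picture. A call takes as long as a camera call.
- arm.regions_of(picture, query): "pixels" (384x512 bool, what is visible of it) and "uv" ([column, row] in pixels, amid what is visible of it).
- arm.mark_of(picture, query): "uv" ([column, row] in pixels: a listed point, or the origin of a listed thing).
The state is a dict: "t": time; "q": joint angles; "qd": joint speeds; "joint_efforts": joint torques, N m; "eef_pos": TCP position; "ee_rot": TCP orientation; "force": force on the tool from outside, world axes, zero at the start; "moment": the same for the moment, N m; "width": finger opening in m; "gripper_force": force on a finger pad.
Only numpy, scipy, OpenCV 4.12 (cv2) and the standard library are available. Lean on these libraries where they do the work, as an engineer would, in place of code of your own. Each camera call takes 0.05 s, during which the arm holds its last target. There are 200 camera calls.

## Working session

There is one attempt and no reset: what is moved stays moved. The work goes in short steps, Python scripts to look and compute and a tool call to move; the robot and the scene stay as the last step left them, time stands still between calls to the robot, and variables do not carry over. Pictures are saved under pics/ and viewed, at most 12 in all, crops included, and the job is handed in when it is done.

Besides the shell and the picture viewer there is one more tool, called after "Emit:" by a JSON object that holds its "fn" and its "kwargs", one argument or row to a line. carry_out: Moves the arm, as the interface text tells. Its arguments: {"type":"object","properties":{"commands":{"type":"array","items":{"type":"array","items":{"type":"number"}}},"claw":{"type":"number"},"force":{"type":"number"}},"required":["commands"]}

```bash
mkdir -p pics; cat > h.py <<'E'
import numpy as np, cv2
from station import arm
from scipy.spatial.transform import Rotation as R
def rot(o):
    o=np.array(o,float)
    if o.shape==(3,3): return o
    if o.size==4: return R.from_quat(o).as_matrix()
    return R.from_euler('xyz',o).as_matrix()
def ray(p,uv):
    d=rot(p['orientation'])@np.array([(uv[0]-p['cx'])/p['fx'],(uv[1]-p['cy'])/p['fy'],1.])
    return np.array(p['eye'],float),d/np.linalg.norm(d)
def onz(p,uv,z):
    e,d=ray(p,uv); return e+d*(z-e[2])/d[2]
def tri(rs):
    A=np.zeros((3,3));b=np.zeros(3)
    for e,d in rs:
        M=np.eye(3)-np.outer(d,d);A+=M;b+=M@e
    x=np.linalg.solve(A,b); return x,[round(float(np.linalg.norm((np.eye(3)-np.outer(d,d))@(x-e))),4) for e,d in rs]
def proj(p,X):
    c=rot(p['orientation']).T@(np.array(X)-p['eye']); return np.array([p['fx']*c[0]/c[2]+p['cx'],p['fy']*c[1]/c[2]+p['cy']])
E
python3 - <<'E'
from h import *
np.set_printoptions(precision=4,suppress=True)
ps={n:arm.grab_frame(n) for n in('scene','side','wrist')}
for n,p in ps.items():
    print(n,p['eye'],p['orientation'],p['fx'])
cv2.imwrite('pics/a.png',cv2.cvtColor(np.hstack([ps['scene']['pixels'],ps['side']['pixels']]),cv2.COLOR_RGB2BGR)[:, :] if 0 else cv2.resize(cv2.cvtColor(np.vstack([ps['scene']['pixels'],ps['side']['pixels']]),cv2.COLOR_RGB2BGR),(400,600)))
for n in('scene','side'): cv2.imwrite(f'pics/{n}.png',cv2.cvtColor(ps[n]['pixels'],cv2.COLOR_RGB2BGR))
for q in('station','gate','tray','pivot','handle','mouth','board_mid','rest','jar','pitcher','spatula','candle0_center'):
    rs=[];o=[]
    for n,p in ps.items():
        m=arm.mark_of(p,q)
        if m:
            o.append((n,np.round(m[0]['uv'],1).tolist(),round(m[0]['conf'],2)))
            if m[0]['conf']>.4: rs.append(ray(p,m[0]['uv']))
    print(q,o,*(tri(rs) if len(rs)>1 else ()))
s=arm.get_state();print(s['eef_pos'],s['ee_rot'],s['t'],s['width'])
E
```

```text
scene [ 1.1251 -0.4733  1.0877] [-2.4541  0.0127  0.8128] 362.49170616705175
side [ 0.5145 -0.7521  1.0064] [-2.406  -0.006  -0.0452] 420.69860157838457
wrist [0.3344 0.59   0.3843] [ 2.8807 -0.003  -1.9846] 277.27778567292285
station [('scene', [232.6, 244.1], 0.87), ('side', [267.4, 254.6], 0.78)] [ 0.6056 -0.1073  0.0146] [0.0085, 0.0085]
gate [('scene', [267.1, 182.3], 0.74), ('side', [229.6, 189.9], 0.9)] [0.499  0.1576 0.0108] [0.0029, 0.0029]
tray [('scene', [247.4, 214.7], 0.63), ('side', [251.8, 224.7], 0.93)] [ 0.5636 -0.0027  0.0277] [0.0011, 0.0011]
pivot [('scene', [233.8, 216.3], 0.57), ('side', [268.3, 226.7], 0.9)] [ 0.5991 -0.0903  0.1372] [0.003, 0.003]
handle [('side', [228.0, 263.9], 0.94)]
mouth [('scene', [233.1, 204.9], 0.83), ('side', [270.7, 209.9], 0.96)] [ 0.6028 -0.0906  0.2041] [0.0018, 0.0018]
board_mid [('scene', [133.6, 242.8], 0.64), ('side', [196.0, 339.8], 0.7)] [ 0.4192 -0.3614  0.0793] [0.0004, 0.0004]
rest [('scene', [141.6, 268.3], 0.83), ('side', [210.9, 359.1], 0.8)] [ 0.4503 -0.3768 -0.0171] [0.0077, 0.0077]
jar [('scene', [299.2, 137.4], 0.87), ('side', [205.8, 135.7], 0.79), ('wrist', [341.3, 5.3], 0.82)] [ 0.4117  0.4407 -0.0006] [0.0045, 0.0059, 0.0021]
pitcher [('scene', [345.4, 166.8], 0.72), ('side', [271.1, 127.8], 0.73)] [0.6577 0.4378 0.0216] [0.0049, 0.0049]
spatula [('scene', [189.5, 300.6], 0.91), ('side', [302.1, 341.1], 0.87)] [ 0.6668 -0.3408  0.0069] [0.004, 0.004]
candle0_center [('scene', [239.6, 224.6], 0.49), ('side', [211.3, 359.0], 0.74)] [ 0.4344 -0.0981 -0.2864] [0.1598, 0.1598]
[0.2714 0.618  0.2266] [ 3.1416  0.     -0.4138] 1.95 0.08754387556225564
```

View pics/scene.png

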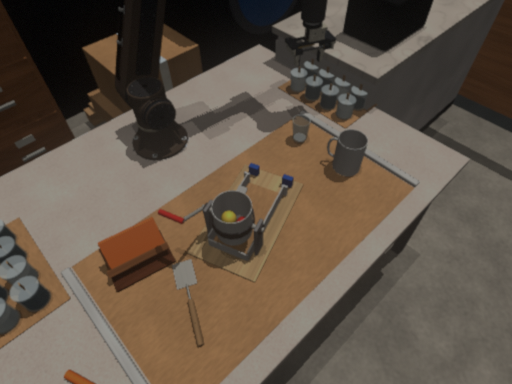

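View pics/side.png

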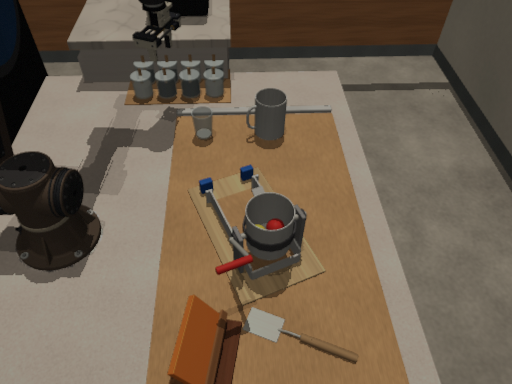

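The scene view shows the orange board in its rest at about (133,243). The pot with candles is at (232,213), the red handle at (172,215), and the blue blocks at (254,170) and (288,182). The side view has the handle at (235,264), the board at (198,340), the jar at (203,123) and the spatula at (300,340). Next I fit the station and board poses to these.

```bash
cat > fit.py <<'E'
from h import *
from scipy.optimize import least_squares, minimize
np.set_printoptions(precision=4,suppress=True)
def T(p,X):
    c,s=np.cos(p[2]),np.sin(p[2]); X=np.atleast_2d(X)
    return np.c_[p[0]+c*X[:,0]-s*X[:,1],p[1]+s*X[:,0]+c*X[:,1],X[:,2]]
if __name__=='__main__':
    ps={n:arm.grab_frame(n) for n in('scene','side')}
    L=dict(station=(0,0,0),gate=(0,.272,.008),pivot=(0,0,.14),mouth=(0,0,.205),handle=(-.148,-.1094,.2102))
    ob=[]
    for n,p in ps.items():
        for k,X in L.items():
            m=arm.mark_of(p,k)
            if m and m[0]['conf']>.4: ob.append((n+k,p,X,m[0]['uv']))
        hsv=cv2.cvtColor(p['pixels'],cv2.COLOR_RGB2HSV)
        b=((abs(hsv[...,0].astype(int)-118)<12)&(hsv[...,1]>150)&(hsv[...,2]>50)).astype(np.uint8)
        k,_,st,ce=cv2.connectedComponentsWithStats(b)
        print(n,[(st[i,4],ce[i]) for i in range(1,k) if st[i,4]>20])
        for i in range(1,k):
            if 60<st[i,4]<400 and 140<ce[i][1]<200:   # blue blocks, centre approx of visible
                X=min([(-.07,.3,.033),(.07,.3,.033)],key=lambda X:np.linalg.norm(proj(p,T((.6,-.1,.38),X)[0])-ce[i]))
                ob.append((n+'blk',p,X,ce[i]))
    f=lambda q:np.concatenate([proj(p,T(q,X)[0])-uv for _,p,X,uv in ob])
    r=least_squares(f,[.6,-.1,.38],loss='soft_l1')
    print('station',r.x,np.degrees(r.x[2])); print([(o[0],e.round(1).tolist()) for o,e in zip(ob,f(r.x).reshape(-1,2))])
    for k in('gate','handle'): print(k,T(r.x,L[k]))
    ms={}
    for n,p in ps.items():
        g=arm.regions_of(p,'board_mid'); ms[n]=g[0]['pixels']; print(n,g[0]['conf'],ms[n].sum(),g[0]['uv'])
    a=np.radians(35);u=np.array([-np.sin(a),0,np.cos(a)]);nn=np.array([np.cos(a),0,np.sin(a)])
    C=np.array([u*i*.05+nn*j*.009+np.array([0,.09*k,0]) for i in(-1,1) for j in(-1,1) for k in(-1,1)])
    def cost(q):
        t=0
        for n,p in ps.items():
            W=T((q[0],q[1],q[3]),C)+[0,0,q[2]]
            h=cv2.convexHull(np.float32([proj(p,w) for w in W]))
            im=np.zeros((384,512),np.uint8);cv2.fillConvexPoly(im,np.int32(np.round(h*16)),1,shift=4)
            t+=1-(im.astype(bool)&ms[n]).sum()/(im.astype(bool)|ms[n]).sum()
        return t
    best=None
    for y in np.arange(-.8,.9,.2):
        s0=np.array([.419,-.361,.083,y]); sim=np.vstack([s0]+[s0+d for d in np.diag([.02,.02,.01,.2])])
        b=minimize(cost,s0,method='Nelder-Mead',options=dict(initial_simplex=sim,maxiter=250))
        if best is None or b.fun<best.fun: best=b
    print('board',best.x,np.degrees(best.x[3]),best.fun)
E
python3 fit.py
```

```text
scene []
side [(np.int32(57), array([246.1754, 168.807 ])), (np.int32(59), array([205.2373, 181.6271]))]
station [ 0.6003 -0.092   0.368 ] 21.086747534864056
[('scenestation', [0.3, -0.0]), ('scenegate', [-0.2, 1.3]), ('scenepivot', [-2.7, 1.9]), ('scenemouth', [-1.3, -1.6]), ('scenehandle', [3.3, -1.4]), ('sidestation', [-0.2, 1.2]), ('sidegate', [-0.5, -1.4]), ('sidepivot', [1.1, 0.4]), ('sidemouth', [-0.8, 0.4]), ('sidehandle', [2.0, -1.8])]
gate [[0.5025 0.1618 0.008 ]]
handle [[ 0.5016 -0.2473  0.2102]]
scene 0.57 1751 [131.5, 242.2]
side 0.91 2873 [191.2, 344.5]
board [ 0.4166 -0.363   0.0781 -0.1709] -9.790956590348822 0.18888182493360373
```

Emit:
{"fn": "carry_out", "kwargs": {
  "commands": [
    [0.3,-0.8,0.5,-0.5],
    [0.7,-1.8,1.0,-1.2],
    [1.1,-2.8,1.5,-2.0],
    [1.5,-3.8,1.5,-2.8],
    [1.9,-4.8,1.5,-3.6],
    [2.3,-5.8,1.5,-4.4],
    [2.7,-6.8,1.5,-5.2],
    [3.1,-7.7,1.5,-6.0],
    [3.5,-8.6,1.5,-6.5],
    [3.8,-9.4,1.5,-7.0]
  ],
  "claw": 0
}}

```text
t: 3.9
eef_pos: [0.4619, 0.1464, 0.3019]
ee_rot: [-3.141, 0.0, -1.149]
force: [0.1, 0.4, -0.1]
width: 0.0878
gripper_force: 0.0
```

Emit:
{"fn": "carry_out", "kwargs": {
  "commands": [
    [0,-1,0,-0.6],
    [-0.1,-2,0,-1.2],
    [-0.2,-3,0,-1.8],
    [-0.3,-4,0,-2.4],
    [-0.4,-5,0,-3.0],
    [-0.5,-6,0,-3.6],
    [-0.6,-7,0,-4.2],
    [-0.7,-8,0,-4.8],
    [-0.8,-9,0,-5.4],
    [-0.9,-10,0,-5.7]
  ]
}}

```text
t: 5.15
eef_pos: [0.416, -0.3537, 0.3018]
ee_rot: [-3.141, -0.0, -1.745]
force: [1.0, 0.7, 0.9]
width: 0.0877
gripper_force: 0.0
```

```bash
python3 - <<'E'
from h import *
np.set_printoptions(precision=4,suppress=True)
s=arm.get_state();print(s['eef_pos'],np.degrees(s['ee_rot']),s['t'],np.degrees(s['q']))
p=arm.grab_frame('wrist');print(p['eye'])
for k in('board_mid','rest'):
    m=arm.mark_of(p,k)
    if m: print(k,m[0]['uv'],m[0]['conf'],onz(p,m[0]['uv'],.082 if k=='board_mid' else 0))
cv2.imwrite('pics/w1.png',cv2.cvtColor(p['pixels'],cv2.COLOR_RGB2BGR))
E
```

```text
[ 0.416  -0.3537  0.3018] [-179.962    -0.0095  -99.9954] 5.15 [-19.8094   5.9622  -8.6902   0.0029 -75.3086   9.8133]
[ 0.4037 -0.4218  0.4605]
board_mid [250.8, 159.7] 0.94 [ 0.4205 -0.3642  0.082 ]
rest [235.9, 146.6] 0.81 [ 0.4445 -0.3775  0.    ]
```

View pics/w1.png

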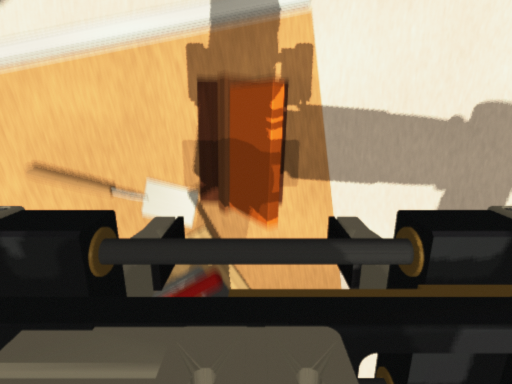

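The wrist view shows the board's front face at columns 228–288 and rows 82–222, with its top edge on the right (-x). That agrees with the fit, so I descend over it.

Emit:
{"fn": "carry_out", "kwargs": {
  "commands": [
    [0,-0.15,-0.6,0],
    [0,-0.15,-1.2,0],
    [0,-0.15,-1.8,0],
    [0,-0.15,-2.4,0],
    [0,-0.15,-2.9,0],
    [0,-0.15,-3.3,0],
    [0,-0.15,-3.7,0],
    [0,-0.15,-4.0,0],
    [0,-0.15,-4.2,0],
    [0,-0.15,-4.2,0]
  ]
}}

```text
t: 6.55
eef_pos: [0.4163, -0.3592, 0.0912]
ee_rot: [3.141, 0.0, -1.743]
force: [0.4, -1.0, 0.5]
width: 0.0877
gripper_force: 0.0
```

```bash
python3 - <<'E'
from h import *
s=arm.get_state();print(s['eef_pos'],s['force'],s['t'])
p=arm.grab_frame('side')['pixels'][270:384,140:300]; q=arm.grab_frame('wrist')['pixels']
a=cv2.resize(p,(640,456),interpolation=cv2.INTER_CUBIC)
cv2.imwrite('pics/s2.png',cv2.cvtColor(a,cv2.COLOR_RGB2BGR))
E
```

```text
[ 0.41628375 -0.35917245  0.09118105] [ 0.4238976  -0.96980022  0.47286824] 6.55
```

View pics/s2.png

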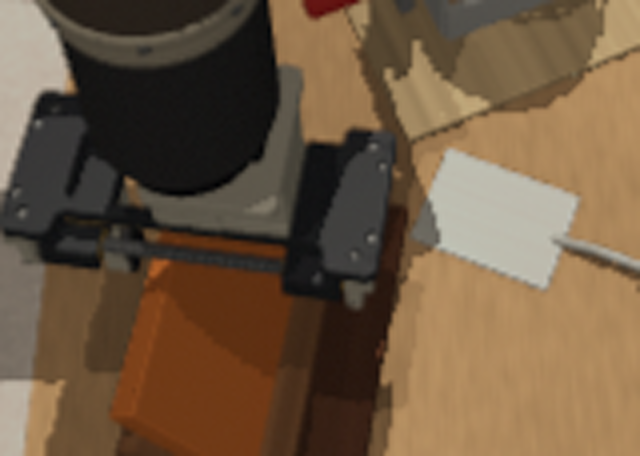

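The open fingers straddle the board without touching it: left finger behind at about (30,250) in the crop, right finger in front at (350,290). I close and then lift.

Emit:
{"fn": "carry_out", "kwargs": {
  "commands": [
    [0,0,0,0],
    [0,0,0,0],
    [0,0,0,0],
    [0,0,0,0],
    [0,0,0,0],
    [0,0,0,0],
    [0.1,0,0,0],
    [0.2,0,0,0],
    [0.2,0,0,0],
    [0.2,0,0,0]
  ],
  "claw": 1,
  "force": 25
}}

```text
t: 7.9
eef_pos: [0.4329, -0.3623, 0.0946]
ee_rot: [-3.129, -0.004, -1.742]
force: [8.1, -4.9, 4.9]
width: 0.0236
gripper_force: 24.1
```

Emit:
{"fn": "carry_out", "kwargs": {
  "commands": [
    [0.1,0,0.1,0],
    [0.1,0,0.2,0],
    [0.1,0,0.4,0],
    [0.1,0,0.6,0],
    [0.1,0,0.8,0],
    [0.1,0,1.1,0],
    [0.1,0,1.4,0],
    [0.1,0,1.8,0],
    [0.1,0,2.2,0],
    [0.1,0,2.6,0]
  ],
  "force": 50
}}

```text
t: 9.15
eef_pos: [0.4313, -0.3595, 0.2231]
ee_rot: [-3.141, -0.0, -1.744]
force: [0.4, -1.0, -2.6]
width: 0.0179
gripper_force: 49.8
```

```bash
python3 - <<'E'
from h import *
s=arm.get_state();print(s['eef_pos'],s['force'],s['t'],s['width'])
p=arm.grab_frame('side')['pixels'][190:384,100:340]; q=arm.grab_frame('scene')['pixels'][150:344,40:280]
cv2.imwrite('pics/s3.png',cv2.cvtColor(cv2.resize(np.hstack([p,q]),(800,323),interpolation=cv2.INTER_CUBIC),cv2.COLOR_RGB2BGR))
E
```

```text
[ 0.43133751 -0.35947972  0.22305307] [ 0.38487991 -0.97275018 -2.61552753] 9.15 0.017872771365641436
```

View pics/s3.png

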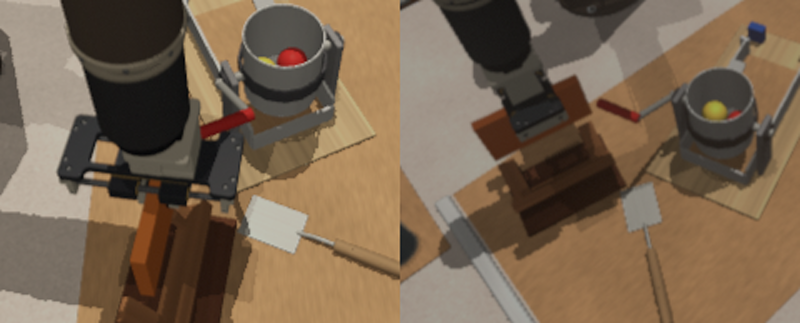

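The board is held at full width (17.9 mm), so it lies flush with the pads and is vertical over its thickness. I check its slip along the board, its height and its in-plane tilt.

```bash
cat > held.py <<'E'
from h import *
from scipy.optimize import minimize
np.set_printoptions(precision=4,suppress=True)
def corners(tcp,yaw,q):   # q: along, dz of centre rel. tcp, in-plane angle
    n=np.array([np.cos(yaw),np.sin(yaw),0]);b=np.array([-n[1],n[0],0]);z=np.array([0,0,1.])
    b2=b*np.cos(q[2])+z*np.sin(q[2]);z2=-b*np.sin(q[2])+z*np.cos(q[2])
    c=np.array(tcp)+b*q[0]+z*q[1]
    return np.array([c+n*i*.009+b2*j*.09+z2*k*.05 for i in(-1,1) for j in(-1,1) for k in(-1,1)])
s=arm.get_state();yaw=s['ee_rot'][2]+np.pi/2
ps={n:arm.grab_frame(n) for n in('scene','side','wrist')}
ms={}
for n,p in ps.items():
    g=arm.regions_of(p,'board_mid')
    if g and g[0]['conf']>.3:
        m=g[0]['pixels'];ms[n]=m
        u,v=np.where(m.any(0))[0],np.where(m.any(1))[0];print(n,g[0]['conf'],m.sum(),u[[0,-1]],v[[0,-1]])
use=[n for n in ms if n!='side'] or list(ms)
def cost(q,full=False):
    t=[]
    for n in use:
        h=cv2.convexHull(np.float32([proj(ps[n],w) for w in corners(s['eef_pos'],yaw,q)]))
        im=np.zeros((384,512),np.uint8);cv2.fillConvexPoly(im,np.int32(np.round(h*16)),1,shift=4)
        k=cv2.convexHull(np.argwhere(ms[n])[:,::-1].astype(np.int32)); m2=np.zeros_like(im);cv2.fillConvexPoly(m2,k,1)
        t.append(1-(im&m2).sum()/(im|m2).sum())
    return t if full else sum(t)
for sets in (['scene'],['wrist'],['scene','wrist']):
    use=[n for n in sets if n in ms]
    if not use: continue
    b=min((minimize(cost,[0,-.03,a],method='Nelder-Mead',options=dict(initial_simplex=[[0,-.03,a],[.02,-.03,a],[0,-.015,a],[0,-.03,a+.1]])) for a in(-.2,0,.2)),key=lambda r:r.fun)
    print(use,b.x,b.fun,cost(b.x,True))
for n,p in ps.items():
    m=arm.mark_of(p,'board_mid')
    if m: 
        e,d=ray(p,m[0]['uv']);nn=np.array([np.cos(yaw),np.sin(yaw),0]);X=e+d*(nn@(np.array(s['eef_pos'])-e))/(nn@d)
        D=X-s['eef_pos'];print('mark',n,m[0]['conf'],'along',-nn[1]*D[0]+nn[0]*D[1],'dz',D[2])
print(s['eef_pos'],np.degrees(yaw),s['t'])
E
python3 held.py
```

```text
scene 0.62 1140 [ 83 154] [196 246]
side 0.67 1080 [178 203] [298 366]
wrist 0.7 9868 [233 281] [ 38 288]
['scene'] [-0.005  -0.0018  0.0059] 0.035910224438902794 [np.float64(0.035910224438902794)]
['wrist'] [-0.0092 -0.034  -0.8488] 0.19636748656132919 [np.float64(0.19636748656132919)]
['scene', 'wrist'] [-0.0046 -0.0019  0.0028] 0.4069634523166008 [np.float64(0.0358744394618834), np.float64(0.3710890128547174)]
mark scene 0.77 along -0.0019960011585889734 dz -0.0037331495974732287
mark side 0.87 along -0.007678634829574794 dz 0.006410936884272245
[ 0.4325 -0.3602  0.2246] -9.894548660855934 9.25
```

Emit:
{"fn": "carry_out", "kwargs": {
  "commands": [
    [0,0,0.7,0],
    [0,0.1,1.4,0],
    [0,0.5,2,-0.4],
    [0,1.2,2,-1.2],
    [0.1,2.0,2,-2.0],
    [0.2,2.9,2,-3.0],
    [0.3,3.8,2,-4.0],
    [0.4,4.7,2,-5.0],
    [0.5,5.6,2,-6.0],
    [0.6,6.5,2,-7.0]
  ]
}}

```text
t: 10.95
eef_pos: [0.4613, -0.033, 0.3216]
ee_rot: [-3.141, 0.0, -2.48]
force: [1.2, -0.8, -2.9]
width: 0.0182
gripper_force: 49.9
```

Emit:
{"fn": "carry_out", "kwargs": {
  "commands": [
    [0.2,0.8,0,-0.8],
    [0.4,1.6,0,-1.6],
    [0.6,2.4,0,-2.4],
    [0.8,3.1,0,-2.8],
    [0.9,3.6,0,-2.8],
    [0.9,3.9,0,-2.8],
    [0.9,4.0,-0.3,-2.8],
    [0.9,4.0,-0.8,-2.8],
    [0.9,4.0,-1.4,-2.8],
    [0.9,4.0,-2.0,-2.8]
  ]
}}

```text
t: 12.2
eef_pos: [0.5057, 0.1644, 0.22]
ee_rot: [3.141, -0.0, -2.77]
force: [-0.9, 1.1, -2.9]
width: 0.0177
gripper_force: 49.9
```

```bash
python3 - <<'E'
from h import *
np.set_printoptions(precision=4,suppress=True)
s=arm.get_state();print(s['eef_pos'],np.degrees(s['ee_rot']),s['t'],np.degrees(s['q']),s['width'])
ps={n:arm.grab_frame(n) for n in('scene','side')}
for k in('gate','station'):
    rs=[]
    for n,p in ps.items():
        m=arm.mark_of(p,k)
        if m: print(n,k,m[0]['conf'],onz(p,m[0]['uv'],.008 if k=='gate' else 0))
p=ps['side']['pixels'][120:300,150:340]; q=ps['scene']['pixels'][110:290,170:360]
cv2.imwrite('pics/s4.png',cv2.cvtColor(cv2.resize(np.hstack([p,q]),(800,379),interpolation=cv2.INTER_CUBIC),cv2.COLOR_RGB2BGR))
E
```

```text
[0.5057 0.1644 0.22  ] [ 179.9941   -0.0233 -158.7358] 12.2 [  39.1365    7.3269  -17.8806   -0.0141  -64.8129 -107.8663] 0.017741750779565895
scene gate 0.63 [0.4984 0.1679 0.008 ]
side gate 0.76 [0.503  0.1543 0.008 ]
scene station 0.62 [ 0.5877 -0.0968  0.    ]
side station 0.67 [ 0.5982 -0.0874  0.    ]
```

View pics/s4.png

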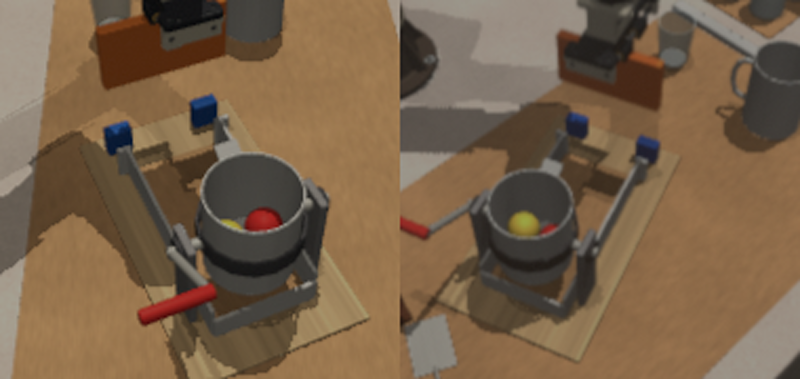

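The board hangs level beyond the gate. The blue blocks show clearly at (118,138) and (203,110) in the left crop, and (577,125) and (647,150) in the right. I refine the gate from the block silhouettes.

```bash
python3 - <<'E'
from h import *
from fit import T
from scipy.optimize import minimize
np.set_printoptions(precision=4,suppress=True)
ps={n:arm.grab_frame(n) for n in('scene','side')};ms={}
for n,p in ps.items():
    a=p['pixels'].astype(int);m=((a[...,2]>1.5*a[...,0])&(a[...,2]>1.5*a[...,1])&(a[...,2]>40)).astype(np.uint8)
    k,l,st,ce=cv2.connectedComponentsWithStats(m)
    m[:]=0
    for i in range(1,k):
        if st[i,4]>40 and 140<ce[i][1]<200 and 190<ce[i][0]<310: m|=(l==i).astype(np.uint8);print(n,st[i,4],ce[i])
    ms[n]=m
def cost(q,use):
    t=0
    for n in use:
        im=np.zeros((384,512),np.uint8)
        for sx in(-.07,.07):
            C=[(sx+i*.02,.3+j*.011,z) for i in(-1,1) for j in(-1,1) for z in(.008,.053)]
            h=cv2.convexHull(np.float32([proj(ps[n],w) for w in T(q,C)]));cv2.fillConvexPoly(im,np.int32(np.round(h*16)),1,shift=4)
        t+=1-(im&ms[n]).sum()/(im|ms[n]).sum()
    return t
for use in(['scene'],['side'],['scene','side']):
    s0=np.array([.6003,-.092,.368])
    b=minimize(cost,s0,(use,),method='Nelder-Mead',options=dict(initial_simplex=[s0,s0+[.01,0,0],s0+[0,.01,0],s0+[0,0,.04]]))
    print(use,b.x,b.fun,'gate',T(b.x,(0,.272,.008)),'blocks mid',T(b.x,(0,.3,.03)))
E
```

```text
side 140 [246.3286 172.2286]
side 134 [205.694  184.5299]
['scene'] [ 0.6003 -0.092   0.368 ] 1.0 gate [[0.5024 0.1618 0.008 ]] blocks mid [[0.4924 0.1879 0.03  ]]
['side'] [ 0.6019 -0.0919  0.3762] 0.38148984198645597 gate [[0.502  0.1611 0.008 ]] blocks mid [[0.4917 0.1871 0.03  ]]
['scene', 'side'] [ 0.6019 -0.0919  0.3762] 1.3814898419864559 gate [[0.502  0.1611 0.008 ]] blocks mid [[0.4917 0.1871 0.03  ]]
```

```bash
python3 - <<'E'
from h import *
from fit import T
from scipy.optimize import minimize
np.set_printoptions(precision=4,suppress=True)
ps={n:arm.grab_frame(n) for n in('scene','side')};ms={}
for n,p in ps.items():
    a=p['pixels'].astype(int);m=((a[...,2]>1.25*a[...,0]+4)&(a[...,2]>1.2*a[...,1]+4)).astype(np.uint8)
    k,l,st,ce=cv2.connectedComponentsWithStats(m)
    m[:]=0
    for i in range(1,k):
        if st[i,4]>30 and 150<ce[i][1]<200 and 190<ce[i][0]<310: m|=(l==i).astype(np.uint8);print(n,st[i])
    ms[n]=m
def cost(q,use):
    t=0
    for n in use:
        im=np.zeros((384,512),np.uint8)
        for sx in(-.07,.07):
            C=[(sx+i*.02,.3+j*.011,z) for i in(-1,1) for j in(-1,1) for z in(.008,.053)]
            h=cv2.convexHull(np.float32([proj(ps[n],w) for w in T(q,C)]));cv2.fillConvexPoly(im,np.int32(np.round(h*16)),1,shift=4)
        t+=1-(im&ms[n]).sum()/max(1,(im|ms[n]).sum())
    return t
for use in(['scene'],['side'],['scene','side']):
    s0=np.array([.6003,-.092,.368])
    b=minimize(cost,s0,(use,),method='Nelder-Mead',options=dict(initial_simplex=[s0,s0+[.01,0,0],s0+[0,.01,0],s0+[0,0,.04]]))
    print(use,b.x,b.fun,'gate',T(b.x,(0,.272,.008)))
E
```

```text
scene [249 164  10  11  83]
scene [283 175  10   8  53]
side [241 165  12  15 146]
side [200 178  13  15 138]
['scene'] [ 0.5971 -0.0895  0.3866] 0.5451505016722409 gate [[0.4946 0.1625 0.008 ]]
['side'] [ 0.6019 -0.0919  0.3762] 0.35891647855530473 gate [[0.502  0.1611 0.008 ]]
['scene', 'side'] [ 0.6022 -0.0894  0.3879] 0.9115167292843831 gate [[0.4993 0.1624 0.008 ]]
```

Emit:
{"fn": "carry_out", "kwargs": {
  "commands": [
    [0,0,-0.6,0],
    [0,0,-1.2,0],
    [0,0,-1.7,0],
    [0,0,-2.0,0],
    [0,0,-2.2,0],
    [0,0,-2.4,0],
    [0,0,-2.55,0],
    [0,0,-2.7,0],
    [0,0,-2.7,0],
    [0,0,-2.7,0]
  ]
}}

```text
t: 13.95
eef_pos: [0.5066, 0.1656, 0.0868]
ee_rot: [-3.142, 0.0, -2.77]
force: [0.3, -0.1, -2.3]
width: 0.0178
gripper_force: 49.9
```

No contact with the walls or blocks. I go on slowly to touchdown.

Emit:
{"fn": "carry_out", "kwargs": {
  "commands": [
    [0,0,-0.1,0],
    [0,0,-0.2,0],
    [0,0,-0.3,0],
    [0,0,-0.36,0],
    [0,0,-0.42,0],
    [0,0,-0.46,0],
    [0,0,-0.5,0],
    [0,0,-0.5,0],
    [0,0,-0.5,0],
    [0,0,-0.5,0]
  ]
}}

```text
t: 15.2
eef_pos: [0.5065, 0.1656, 0.0617]
ee_rot: [3.142, 0.0, -2.77]
force: [-0.0, 0.9, -2.1]
width: 0.0178
gripper_force: 49.9
```

```bash
python3 - <<'E'
from h import *
from fit import T
s=arm.get_state();print(s['eef_pos'],s['force'],s['moment'],s['t'])
ps={n:arm.grab_frame(n) for n in('scene','side')}
p=ps['side']['pixels'][120:240,160:300]; q=ps['scene']['pixels'][120:240,210:350]
cv2.imwrite('pics/s5.png',cv2.cvtColor(cv2.resize(np.hstack([p,q]),(800,343),interpolation=cv2.INTER_CUBIC),cv2.COLOR_RGB2BGR))
E
```

```text
[0.5065 0.1656 0.0617] [-0.0269  0.8556 -2.1106] [ 0.0633 -0.1834  0.0335] 15.2
```

View pics/s5.png

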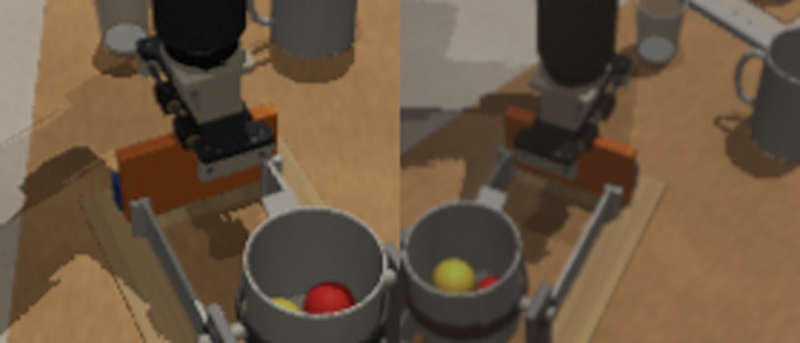

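The board sits between the wall ends and the blue blocks but still hangs (weight 2.1 N). I lower it a few mm more.

Emit:
{"fn": "carry_out", "kwargs": {
  "commands": [
    [0,0,-0.03,0],
    [0,0,-0.05,0],
    [0,0,-0.07,0],
    [0,0,-0.08,0],
    [0,0,-0.09,0],
    [0,0,-0.1,0],
    [0,0,-0.1,0],
    [0,0,-0.1,0],
    [0,0,-0.1,0],
    [0,0,-0.1,0]
  ]
}}

```text
t: 16.55
eef_pos: [0.5071, 0.1657, 0.0601]
ee_rot: [-3.141, 0.002, -2.769]
force: [-11.4, -1.4, 33.7]
width: 0.0182
gripper_force: 50.0
```

Emit:
{"fn": "carry_out", "kwargs": {
  "commands": [
    [0,0,0.02,0],
    [0,0,0.05,0],
    [0,0,0.05,0],
    [0,0,0.05,0],
    [0,0,0.05,0],
    [0,0,0.05,0],
    [0,0,0.05,0],
    [0,0,0.05,0],
    [0,0,0.05,0],
    [0,0,0.05,0]
  ],
  "force": 8
}}

```text
t: 17.8
eef_pos: [0.5068, 0.1658, 0.0597]
ee_rot: [-3.142, 0.001, -2.77]
force: [-2.7, 0.4, 8.6]
width: 0.018
gripper_force: 8.0
```

Emit:
{"fn": "carry_out", "kwargs": {
  "commands": [
    [0,0,0,0],
    [0,0,0,0],
    [0,0,0,0],
    [0,0,0,0],
    [0,0,0,0],
    [0,0,0,0],
    [0,0,0,0],
    [0,0,0,0],
    [0,0,0,0],
    [0,0,0,0]
  ],
  "claw": 0.4
}}

```text
t: 19.05
eef_pos: [0.5064, 0.1655, 0.0591]
ee_rot: [3.142, 0.0, -2.77]
force: [-0.3, 0.2, 0.2]
width: 0.0526
gripper_force: 0.0
```

```bash
python3 - <<'E'
from h import *
s=arm.get_state();print(s['eef_pos'],s['force'],s['t'],s['width'])
E
```

```text
[0.50641572 0.16548943 0.05906821] [-0.34742286  0.20357745  0.18196334] 19.05 0.05261694005693235
```

Emit:
{"fn": "carry_out", "kwargs": {
  "commands": [
    [0,0,0.2,0],
    [0,0,0.5,0],
    [0,0,1,0],
    [0,0,1.6,0],
    [0,0,2.4,0],
    [0,0,3.3,0],
    [-0.3,-0.8,4.2,0],
    [-0.7,-1.6,5,0],
    [-1.1,-2.6,5,0],
    [-1.4,-3.6,5,0]
  ]
}}

```text
t: 20.3
eef_pos: [0.4354, -0.0158, 0.3111]
ee_rot: [3.141, 0.004, -2.769]
force: [0.4, -0.5, -0.3]
width: 0.0525
gripper_force: 0.0
```

```bash
python3 - <<'E'
from h import *
from fit import T
np.set_printoptions(precision=4,suppress=True)
s=arm.get_state();print(s['eef_pos'],s['t'])
ps={n:arm.grab_frame(n) for n in('scene','side')};rs={'board_mid':[],'handle':[]}
for n,p in ps.items():
    for k in rs:
        m=arm.mark_of(p,k)
        if m and m[0]['conf']>.3: print(n,k,m[0],onz(p,m[0]['uv'],.058 if k=='board_mid' else .21)); rs[k].append(ray(p,m[0]['uv']))
for k in rs:
    if len(rs[k])>1: print(k,tri(rs[k]))
p=ps['side']['pixels'][120:280,160:300]; q=ps['scene']['pixels'][120:280,150:350]
cv2.imwrite('pics/s6.png',cv2.cvtColor(cv2.resize(np.hstack([p,q]),(800,376),interpolation=cv2.INTER_CUBIC),cv2.COLOR_RGB2BGR))
E
```

```text
[ 0.4354 -0.0158  0.3111] 20.3
scene board_mid {'uv': [269.6, 173.4], 'conf': 0.71} [0.4999 0.1702 0.058 ]
scene handle {'uv': [168.5, 213.6], 'conf': 0.93} [ 0.4965 -0.2494  0.21  ]
side board_mid {'uv': [228.7, 178.2], 'conf': 0.62} [0.4987 0.1606 0.058 ]
side handle {'uv': [232.1, 261.8], 'conf': 0.85} [ 0.5054 -0.2427  0.21  ]
board_mid (array([0.4975, 0.1719, 0.0502]), [0.003, 0.003])
handle (array([ 0.5059, -0.2523,  0.2238]), [0.0007, 0.0007])
```

View pics/s6.png

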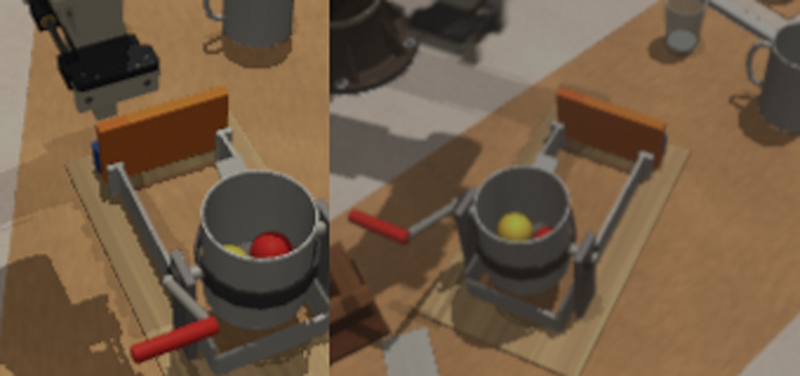

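The board stands upright and unaided in the gap, at (162,130) in the left crop and (610,125) in the right. I go on to the handle.

Emit:
{"fn": "carry_out", "kwargs": {
  "commands": [
    [0.2,-0.9,0,0],
    [0.4,-1.8,0,0],
    [0.7,-2.8,0,0],
    [0.9,-3.7,0,0],
    [1.1,-4.3,0,0],
    [1.2,-4.65,0,0],
    [1.2,-4.7,-0.3,0],
    [1.2,-4.7,-0.7,0],
    [1.2,-4.7,-1.0,0],
    [1.2,-4.7,-1.0,0]
  ],
  "claw": 0
}}

```text
t: 21.85
eef_pos: [0.4957, -0.2486, 0.2577]
ee_rot: [3.14, -0.002, -2.769]
force: [0.0, 0.1, -0.1]
width: 0.0877
gripper_force: 0.0
```

```bash
python3 - <<'E'
from h import *
np.set_printoptions(precision=4,suppress=True)
s=arm.get_state();print(s['eef_pos'],s['t'],np.degrees(s['q']))
p=arm.grab_frame('wrist')
m=arm.mark_of(p,'handle')
if m: print(m[0],onz(p,m[0]['uv'],.21))
g=arm.regions_of(p,'handle')
if g: print(g[0]['conf'],g[0]['uv'],onz(p,g[0]['uv'],.21))
cv2.imwrite('pics/w7.png',cv2.cvtColor(p['pixels'],cv2.COLOR_RGB2BGR))
E
```

```text
[ 0.4957 -0.2486  0.2577] 21.85 [ -6.4085   8.1854 -11.798   -0.0212 -70.1576 -62.2372]
{'uv': [248.0, 213.6], 'conf': 0.75} [ 0.5034 -0.2521  0.21  ]
0.94 [258.4, 264.1] [ 0.5417 -0.2282  0.21  ]
```

View pics/w7.png

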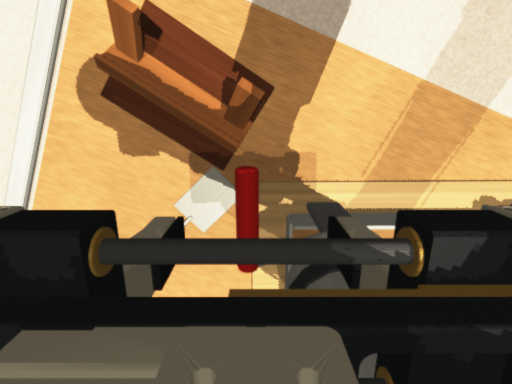

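The handle at (247,215) runs between the open fingers. I lower around it and cage it.

Emit:
{"fn": "carry_out", "kwargs": {
  "commands": [
    [0,-0.08,-0.3,0],
    [0,-0.08,-0.6,0],
    [0,-0.08,-0.9,0],
    [0,-0.08,-1.1,0],
    [0,-0.08,-1.25,0],
    [0,-0.08,-1.35,0],
    [0,-0.08,-1.35,0],
    [0,-0.08,-1.35,0],
    [0,-0.08,-1.35,0],
    [0,-0.08,-1.35,0]
  ]
}}

```text
t: 23.25
eef_pos: [0.4965, -0.2535, 0.1918]
ee_rot: [-3.141, 0.0, -2.77]
force: [0.8, 0.6, 0.0]
width: 0.0873
gripper_force: 0.0
```

Emit:
{"fn": "carry_out", "kwargs": {
  "commands": [
    [0,0,0,0],
    [0,0,0,0],
    [0,0,0,0],
    [0,0,0,0],
    [0,0,0,0],
    [0,0,0,0],
    [0,0,0,0],
    [0,0,0,0],
    [0,0,0,0],
    [0,0,0,0]
  ],
  "claw": 1,
  "force": 5
}}

```text
t: 24.5
eef_pos: [0.497, -0.2548, 0.1923]
ee_rot: [-3.139, 0.0, -2.77]
force: [0.2, -5.5, 0.9]
width: 0.0181
gripper_force: 5.0
```

```bash
python3 - <<'E'
from h import *
np.set_printoptions(precision=3,suppress=True)
s=arm.get_state();print(s['eef_pos'],s['force'],s['t'],s['width'])
yw=.372
for q in np.arange(0,2.01,.1):
    y=.130*(np.sin(q-1)-np.sin(-1));z=.130*(np.cos(q-1)-np.cos(-1))
    print(round(q,1),np.array([-np.sin(yw)*y,np.cos(yw)*y,z])/.05)
E
```

```text
[ 0.497 -0.255  0.192] [ 0.202 -5.459  0.923] 24.5 0.018127610460722664
0.0 [-0.  0.  0.]
0.1 [-0.055  0.141  0.211]
0.2 [-0.117  0.301  0.407]
0.3 [-0.186  0.478  0.584]
0.4 [-0.262  0.671  0.741]
0.5 [-0.342  0.877  0.877]
0.6 [-0.427  1.095  0.99 ]
0.7 [-0.516  1.322  1.079]
0.8 [-0.607  1.557  1.143]
0.9 [-0.701  1.796  1.182]
1.0 [-0.795  2.038  1.195]
1.1 [-0.89   2.28   1.182]
1.2 [-0.983  2.519  1.143]
1.3 [-1.075  2.754  1.079]
1.4 [-1.163  2.981  0.99 ]
1.5 [-1.248  3.199  0.877]
1.6 [-1.329  3.406  0.741]
1.7 [-1.404  3.599  0.584]
1.8 [-1.473  3.776  0.407]
1.9 [-1.536  3.936  0.211]
2.0 [-1.59   4.076  0.   ]
```

Emit:
{"fn": "carry_out", "kwargs": {
  "commands": [
    [-0.05,0.14,0.21,0],
    [-0.12,0.3,0.41,0],
    [-0.19,0.48,0.58,0],
    [-0.26,0.67,0.74,0],
    [-0.34,0.88,0.88,0],
    [-0.43,1.1,0.99,0],
    [-0.52,1.32,1.08,0],
    [-0.61,1.56,1.14,0],
    [-0.7,1.8,1.18,0],
    [-0.8,2.04,1.2,0]
  ]
}}

```text
t: 25.75
eef_pos: [0.4579, -0.1524, 0.2535]
ee_rot: [-3.138, 0.003, -2.77]
force: [3.2, -4.5, 4.8]
width: 0.0179
gripper_force: 5.0
```

Emit:
{"fn": "carry_out", "kwargs": {
  "commands": [
    [-0.09,0.24,-0.01,0],
    [-0.19,0.48,-0.05,0],
    [-0.28,0.72,-0.12,0],
    [-0.33,0.83,-0.16,0],
    [-0.37,0.94,-0.2,0],
    [-0.41,1.05,-0.26,0],
    [-0.45,1.16,-0.32,0],
    [-0.49,1.27,-0.38,0],
    [-0.53,1.37,-0.45,0],
    [-0.53,1.37,-0.45,0]
  ]
}}

```text
t: 27.0
eef_pos: [0.4294, -0.0823, 0.2284]
ee_rot: [3.14, -0.001, -2.77]
force: [3.0, 0.4, -0.3]
width: 0.0177
gripper_force: 5.0
```

Emit:
{"fn": "carry_out", "kwargs": {
  "commands": [
    [-0.02,0.05,-0.04,0],
    [-0.04,0.1,-0.08,0],
    [-0.06,0.15,-0.12,0],
    [-0.08,0.19,-0.16,0],
    [-0.1,0.24,-0.2,0],
    [-0.11,0.28,-0.25,0],
    [-0.13,0.33,-0.29,0],
    [-0.14,0.37,-0.33,0],
    [-0.16,0.41,-0.38,0],
    [-0.18,0.45,-0.43,0]
  ]
}}

```text
t: 28.25
eef_pos: [0.4207, -0.0604, 0.2074]
ee_rot: [3.142, -0.0, -2.77]
force: [1.2, -3.3, 3.3]
width: 0.0182
gripper_force: 5.0
```

Emit:
{"fn": "carry_out", "kwargs": {
  "commands": [
    [-0.01,0.04,-0.05,0],
    [-0.02,0.06,-0.08,0],
    [-0.03,0.08,-0.1,0],
    [-0.03,0.08,-0.1,0],
    [-0.03,0.08,-0.1,0],
    [-0.03,0.08,-0.1,0],
    [-0.03,0.08,-0.1,0],
    [-0.03,0.08,-0.1,0],
    [-0.03,0.08,-0.1,0],
    [-0.03,0.08,-0.1,0]
  ]
}}

```text
t: 29.5
eef_pos: [0.4193, -0.0565, 0.2023]
ee_rot: [3.142, -0.0, -2.77]
force: [1.3, -4.2, 0.5]
width: 0.0174
gripper_force: 5.0
```

```bash
python3 - <<'E'
from h import *
from fit import T
np.set_printoptions(precision=3,suppress=True)
s=arm.get_state();print(s['eef_pos'],s['force'],s['t'],s['width'])
ps={n:arm.grab_frame(n) for n in('scene','side')}
for k in('candle0_center','candle1_center','candle2_center','board_mid','handle'):
    for n,p in ps.items():
        m=arm.mark_of(p,k)
        if m:
            X=onz(p,m[0]['uv'],.033)-[.6010,-.091,0];c,q=np.cos(.372),np.sin(.372)
            print(k,n,np.round(m[0]['uv']),round(m[0]['conf'],2),'station',c*X[0]+q*X[1],-q*X[0]+c*X[1])
p=ps['side']['pixels'][120:280,160:300]; q=ps['scene']['pixels'][120:280,150:350]
cv2.imwrite('pics/s8.png',cv2.cvtColor(cv2.resize(np.hstack([p,q]),(800,376),interpolation=cv2.INTER_CUBIC),cv2.COLOR_RGB2BGR))
E
```

```text
[ 0.419 -0.057  0.202] [ 1.275 -4.169  0.531] 29.5 0.01736921567568418
candle0_center scene [266. 199.] 0.5 station 0.0320731002530586 0.18254763457396042
candle0_center side [250. 197.] 0.63 station 0.035310655308823574 0.19308731315362448
candle1_center scene [250. 181.] 0.46 station -0.05852689992715253 0.2343138859506138
candle1_center side [222. 199.] 0.49 station -0.046360025858059886 0.2207505947887368
candle2_center scene [268. 185.] 0.69 station 0.009326503816632567 0.24500507461670518
candle2_center side [237. 190.] 0.63 station 0.010555984520480524 0.23659652065601286
board_mid scene [270. 174.] 0.63 station -0.0035709189757362064 0.2964522304692041
board_mid side [228. 177.] 0.97 station 0.00662370269694007 0.30095043941592436
handle scene [204. 164.] 0.68 station -0.2635195137022868 0.23828262189653543
```

View pics/s8.png

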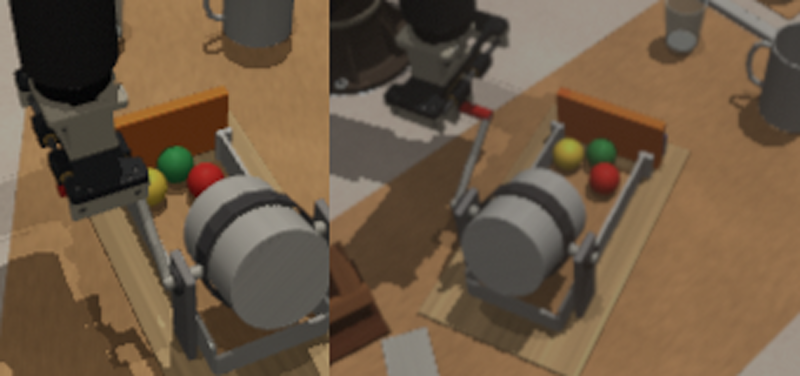

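All three candles are in the tray against the standing board: yellow at (568,153), green at (602,152), red at (603,178) in the right crop. I swing the lever back.

Emit:
{"fn": "carry_out", "kwargs": {
  "commands": [
    [0.08,-0.22,0.23,0],
    [0.18,-0.45,0.43,0],
    [0.26,-0.66,0.57,0],
    [0.34,-0.88,0.68,0],
    [0.43,-1.1,0.77,0],
    [0.52,-1.34,0.83,0],
    [0.61,-1.58,0.87,0],
    [0.71,-1.82,0.88,0],
    [0.81,-2.06,0.87,0],
    [0.9,-2.3,0.83,0]
  ]
}}

```text
t: 31.35
eef_pos: [0.4651, -0.1719, 0.2439]
ee_rot: [3.141, 0.001, -2.77]
force: [1.6, 3.9, 2.8]
width: 0.0182
gripper_force: 5.0
```

Emit:
{"fn": "carry_out", "kwargs": {
  "commands": [
    [0.09,-0.23,-0.06,0],
    [0.18,-0.46,-0.15,0],
    [0.26,-0.68,-0.26,0],
    [0.34,-0.88,-0.4,0],
    [0.42,-1.08,-0.56,0],
    [0.49,-1.26,-0.74,0],
    [0.55,-1.42,-0.93,0],
    [0.6,-1.56,-1.14,0],
    [0.63,-1.63,-1.22,0],
    [0.64,-1.65,-1.24,0]
  ]
}}

```text
t: 32.6
eef_pos: [0.4964, -0.2539, 0.1815]
ee_rot: [3.141, -0.0, -2.77]
force: [2.9, 4.0, 3.2]
width: 0.0179
gripper_force: 5.0
```

Emit:
{"fn": "carry_out", "kwargs": {
  "commands": [
    [0.02,-0.05,0,0],
    [0.04,-0.1,0,0],
    [0.05,-0.14,0,0],
    [0.06,-0.17,0,0],
    [0.07,-0.2,0,0],
    [0.07,-0.2,0,0],
    [0.07,-0.2,0,0],
    [0.07,-0.2,0,0],
    [0.07,-0.2,0,0],
    [0.07,-0.2,0,0]
  ]
}}

```text
t: 33.85
eef_pos: [0.4987, -0.2611, 0.1801]
ee_rot: [3.136, -0.001, -2.77]
force: [2.6, 12.0, -4.4]
width: 0.0306
gripper_force: 5.0
```

Handle is against its end stop (12 N). Release and rise.

Emit:
{"fn": "carry_out", "kwargs": {
  "commands": [
    [0,0.1,0,0],
    [0,0.15,0,0],
    [0,0.15,0,0],
    [0,0.15,0,0],
    [0,0.15,0,0],
    [0,0.15,0,0],
    [0,0.15,0,0],
    [0,0.15,0,0],
    [0,0.15,0,0],
    [0,0.15,0,0]
  ],
  "claw": 0
}}

```text
t: 35.1
eef_pos: [0.4999, -0.2565, 0.182]
ee_rot: [3.142, 0.0, -2.77]
force: [-0.4, 0.2, -0.2]
width: 0.088
gripper_force: 0.0
```

Emit:
{"fn": "carry_out", "kwargs": {
  "commands": [
    [0,0,0.3,0],
    [0,0,0.7,0],
    [0,0,1.2,0],
    [0,0,1.8,0],
    [0,0,2.4,0],
    [0,0,2.8,0],
    [-0.3,0,2.8,0],
    [-0.7,0,2.8,0],
    [-1.0,0,2.8,0],
    [-1.0,0,2.8,0]
  ]
}}

```text
t: 36.35
eef_pos: [0.4484, -0.2565, 0.3224]
ee_rot: [-3.141, 0.0, -2.77]
force: [-0.0, 0.2, -0.3]
width: 0.0876
gripper_force: 0.0
```

```bash
python3 - <<'E'
from h import *
np.set_printoptions(precision=3,suppress=True)
s=arm.get_state();print(s['eef_pos'],s['force'],s['t'],s['width'])
ps={n:arm.grab_frame(n) for n in('scene','side')}
H={}
for k in('candle0_center','candle1_center','candle2_center','board_mid','handle','mouth','jar','pitcher','spatula'):
    rs=[]
    for n,p in ps.items():
        m=arm.mark_of(p,k)
        if m:
            X=onz(p,m[0]['uv'],.033)-[.6010,-.091,0];c,q=np.cos(.372),np.sin(.372);rs.append(ray(p,m[0]['uv']))
            print(k,n,np.round(m[0]['uv']),round(m[0]['conf'],2),'station',round(c*X[0]+q*X[1],3),round(-q*X[0]+c*X[1],3))
    if len(rs)>1: print('   ',tri(rs))
p=ps['side']['pixels'][120:300,160:300]; q=ps['scene']['pixels'][120:300,150:350]
cv2.imwrite('pics/s9.png',cv2.cvtColor(cv2.resize(np.hstack([p,q]),(800,423),interpolation=cv2.INTER_CUBIC),cv2.COLOR_RGB2BGR))
E
```

```text
[ 0.448 -0.257  0.322] [-0.037  0.16  -0.327] 36.35 0.08756867996307166
candle0_center scene [266. 197.] 0.7 station 0.029 0.189
candle0_center side [250. 196.] 0.48 station 0.037 0.199
    (array([0.564, 0.092, 0.047]), [0.0032, 0.0032])
candle1_center scene [250. 185.] 0.46 station -0.052 0.218
candle2_center scene [169. 218.] 0.61 station -0.244 -0.037
candle2_center side [236. 187.] 0.62 station 0.012 0.251
    (array([ 0.559, -0.247,  0.375]), [0.0699, 0.0699])
board_mid scene [270. 176.] 0.79 station -0.002 0.289
board_mid side [229. 176.] 0.86 station 0.009 0.304
    (array([0.501, 0.172, 0.051]), [0.0048, 0.0048])
handle scene [167. 214.] 0.84 station -0.261 -0.026
handle side [229. 264.] 0.76 station -0.114 -0.002
    (array([ 0.5  , -0.255,  0.22 ]), [0.0019, 0.0019])
mouth scene [233. 204.] 0.57 station -0.068 0.111
mouth side [271. 208.] 0.78 station 0.073 0.128
    (array([ 0.603, -0.091,  0.209]), [0.0007, 0.0007])
jar scene [298. 138.] 0.93 station 0.021 0.528
jar side [252. 225.] 0.32 station -0.005 0.093
    (array([0.572, 0.086, 0.173]), [0.1584, 0.1584])
pitcher scene [343. 165.] 0.77 station 0.237 0.459
pitcher side [270. 131.] 0.72 station 0.229 0.452
    (array([0.651, 0.43 , 0.022]), [0.002, 0.002])
spatula scene [190. 300.] 0.84 station -0.023 -0.257
```

View pics/s9.png

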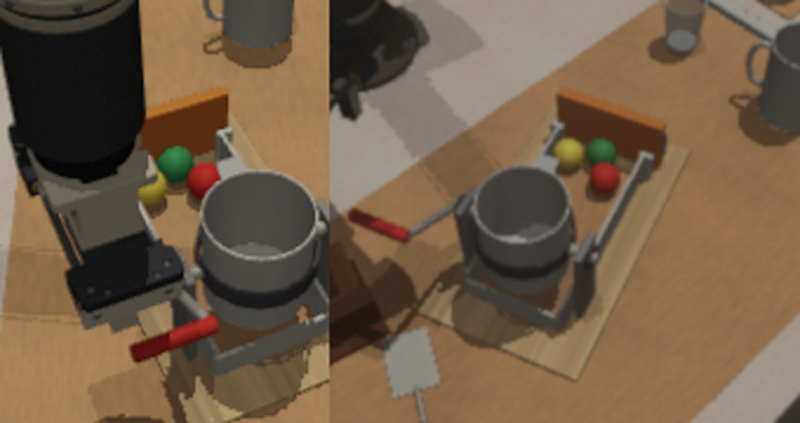

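The pot at (520,215) is upright with the lever back at its start. The three candles lie in the tray, the board stands at (610,125), the bystanders are in place, and the arm is clear. I hand the job in.

```bash
python3 -c "
from station import arm
print(arm.job_done())"
```

```text
the job is handed in; nothing more can be done
None
```

I handed the job in at about 36 s: in the last pictures the board stands in the gap, all three candles are in the tray, the pot is upright with the lever back, and the jar, pitcher and spatula look unmoved. The hand-in returned no verdict.

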